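Inspect a drilled worktop offcut under a reading lens

TASK

Push the wooden offcut square and flush into the corner of the two fences, its long side along the left fence. Then pick up the reading lens and hold it level, centred over the offcut's drilled hole, with the lens at the height of the pointer on the gauge post and clear of everything below; finish while still holding it there, steady. Leave the offcut flush, never touch it with the lens, do not shift the pointer, and leave the salt shaker, mug and spice jar where they stand.

Things in the scene. Friction and masses are not known exactly. Their poses are not given: they have to be found in the camera images.
- jig: Fixed plywood base 180 x 170 x 10 mm with two wooden fences, 18 mm thick, tops 26 mm above the worktop. Origin: centre of the underside. Inner faces: far fence (along y) at x = +70 mm, left fence (along x) at y = +65 mm; near and right sides open. Offcut flush: its origin at x = +25, y = +35 mm, axes along the jig's. A 10 mm steel gauge post, top at 146 mm, stands in the corner at x = 79, y = 74.
- pointer (a point): Tip of the pointer, a 4 mm thick metal tab on the gauge post's collar (22 mm across, 14 mm high; held by 4 N of friction). The tip's height, 95 to 130 mm above the worktop and different each time, is the height for the middle of the glass. In the jig's axes the tip lies 16 mm (x) and 14.5 mm (y) inward of the post's axis.
- offcut: Loose wooden block, 90 (x) x 60 (y) x 24 mm (about 150 g), lying on the jig's base a few cm out of the corner and askew. Origin: centre of its underside, which is 10 mm above the worktop; its top is 34 mm above it.
- offcut_hole0 (a point): Mouth of the 10 mm dowel hole in the offcut's top face, at x = -14, y = -6 mm, z = +24 mm from the offcut's origin.
- lens: Reading lens (about 120 g) lying flat on the worktop: steel ring 68 mm across and 12 mm high round a clear glass, and a straight black handle along -x, 100 mm long, 20 mm wide, 26 mm high with flat upright sides, from x = -47 to -147 mm. Origin: centre of the ring's underside; x points from the handle to the glass, z up.
- lens_centre (a point): Centre of the glass, 6 mm above the ring's underside: the point to bring over the hole at the pointer's height.
- lens_handle (a point): Point in the handle near its front end, to grip across its 20 mm width; 80 mm behind the centre of the glass (-x of the lens) and 13 mm above the underside.
- salt: Salt shaker, 44 mm across, 90 mm high, standing on the worktop; origin at the centre of its foot. Leave alone.
- mug: Mug with a handle, 101 mm high, at the back under the wall cabinets, which hang from about 0.46 m above the worktop over everything beyond about 0.57 m in front of the robot; origin at the centre of its foot. Leave alone.
- spice: Spice jar, 45 mm across, 106 mm high, at the back; origin at the centre of its foot. Leave alone.
There are look-alikes about, which are no part of the job. Of the things like the offcut, leave any that is pink; of the rest the smaller one is meant. Of the things shaped like the lens, the steel one is meant.

How it is judged (in metres and radians):
On the way, in this order (a step that is already met when the one before it is completed fails the run):
1. the offcut is square and flush in the fence corner while the lens still lies on the worktop (x of offcut in the frame of jig between 0.022 and 0.028 m and y of offcut in the frame of jig between 0.032 and 0.038 m and angle between the x axis of offcut and the x axis of jig, either way round below 0.05 rad and angle between offcut's own z axis and vertical below 0.05 rad and height (world z) of lens_centre below 0.02 m), for 0.2 s.
2. the lens is lifted in the fingers (height (world z) of lens_centre above 0.05 m and contact force between the fingers and lens above 1 N), for 0.2 s.
At the end, for the whole second after the job is handed in: The offcut is flush (within 3 mm) and square (within 0.05 rad) in the corner; the lens is held in the fingers, at rest, touching neither jig nor offcut, its centre within 10 mm of above the hole and within 7 mm of the pointer's height, level within 0.12 rad (x of offcut in the frame of jig between 0.022 and 0.028 m and y of offcut in the frame of jig between 0.032 and 0.038 m and angle between the x axis of offcut and the x axis of jig, either way round below 0.05 rad and angle between offcut's own z axis and vertical below 0.05 rad and horizontal distance between lens_centre and offcut_hole0 below 0.01 m and z of lens_centre in the frame of pointer between -0.007 and 0.007 m and angle between lens's own z axis and vertical below 0.12 rad and linear speed of lens below 0.02 m/s and angular speed of lens below 0.15 rad/s and contact force between the fingers and lens above 1 N and contact force between lens and jig below 0.05 N and contact force between lens and offcut below 0.05 N); the arm keeps its last pose, push and grip.
It fails at once if the lens touches the offcut (contact force between lens and offcut above 0.5 N).
It fails at once if the pointer is shifted more than 4 mm (distance of pointer from where it was at the start of the episode above 0.004 m).
It fails at once if the salt shaker, mug or spice jar is shifted more than 15 mm (distance of any of salt, mug, spice from where it was at the start of the episode above 0.015 m).
It also fails if it takes over 72 s, if anything falls off the work surface, if the arm or the gripper's body presses on something with over 40 N, if the wrist force passes 120 N, or if a joint passes its speed limit or range.

ROBOT

A 6-joint arm with a two-finger parallel gripper is mounted at the origin on a cart in front of the work surface, level with it; the furniture and walls round the work are solid. World frame = base frame: x ahead of the robot, y to its left, z up, the work surface at z = 0. Lengths are in mm, angles in degrees, forces in N, time in s.
With the tool pointing down it reaches from about 350 to 925 mm from the base axis. Payload 6.4 kg.
Tool frame: the origin (TCP) lies on the centre line of the jaws, within the pads' length; the fingertips stand 19 mm ahead of it and the grasp point (between the pads) is the TCP; z points along the fingers, y is the line along which they close (so a half turn about z gives the same grasp; the last joint's range is limited). The gripper opens to 85 mm and grips with 20 to 120 N. Pads are 22 mm wide; open, the fingers measure 114 mm over their backs; the gripper's body (76 mm by 85 mm) begins 54 mm behind the grasp point. The pads swing forward as they close: fully open they stand 13 mm farther back than shut.
Start: joints at [-82.225, 14.043, 89.255, -0, 76.702, -9.975], TCP at [198.169, -619.066, 250.29] pointing down, gripper open.
Joint ranges: [-179.41, 179.41], [-58.25, 129.5], [7.25, 145.43], [-54.29, 234.29], [11.92, 165.04], [-157.13, 157.13]. Speed limits (degrees/s): [147.25, 147.25, 180, 180, 180, 180].

INTERFACE

Orientations are given as a 3x3 rotation matrix whose columns are the frame's x, y, z axes.
In Python, from bench import manip, cams gives the robot as it stands.
- The arm moves only by the shell command python3 -m crank 'ROWS' [OPENING] [FORCE]. ROWS is JSON, a list of rows, each an object with "translation": the shift along the tool's x, y, z in m, a list of three; "yaw": the turn about the tool's z in rad. In form: [{"translation": [x, y, z], "yaw": yaw}, ...]. A call has 1 to 12 rows; each row shifts and turns the commanded pose from where the row before left it, along the tool's axes as they then stand; what a row does not reach is not made up. A row lasts 1/10 s, in which the tool goes at most 50 mm and 8.59 degrees, less where a joint would pass 70% of its speed; a pose out of reach is approached as far as the arm can. A call is refused whole if a number of a shift passes 0.05 or a number of a turn 0.15, either way. A call with a gripper value outside its range is refused whole. OPENING is the closure, from 0 (fully open) to 1 (shut), set as the call begins (- or left out, the last holds). The fingers move at their own pace and stop on an object; FORCE is the grip in N (left out, the last holds). Time passes only in rows, so rows that do not move let the fingers close. It gives the time, the measured TCP pose, the force, the opening and the grip force at its end, in the units of the state.
- manip.state(): the state, without advancing time (a new reading comes with each control period).
- cams.capture(name): name is "scene" or "side" or "wrist"; returns the picture (480x640x3 uint8, red, green, blue); there is no depth.
- cams.get_calibration(name): a dict with "fx", "fy", "cx", "cy" (pixels), "rvec" (rotation vector, rad) and "tvec" (3), from world to camera coordinates, as OpenCV has them. Camera axes: x right, y down, z forward; pixel columns grow to the right and rows downward; lengths in mm; the calibration is good to about 2 mm. A picture is of the moment at which its call begins: read the wrist's pose just before it. get_calibration takes no time and is no camera call; for the wrist camera it gives the pose at the moment of the call.
- manip.finish_job(): hands the job in; it is judged then, once.
The state is a dict: "time": time; "joints": joint angles; "dq": joint speeds; "tau": joint torques, N m; "position": TCP position; "tcp_rot": TCP orientation; "contact_force": force on the tool from outside, world axes, zero at the start; "torque": the same for the moment, N m; "opening": finger opening in mm; "grasp_force": force on a finger pad.
Only numpy, scipy, OpenCV 4.12 (cv2) and the standard library are available. Lean on these libraries where they do the work, as an engineer would, in place of code of your own. Each camera call takes 0.05 s, during which the arm holds its last target. There are 200 camera calls.

## Working session

There is one attempt and no reset: what is moved stays moved. The work goes in short steps, Python scripts to look and compute and a shell command to move; the robot and the scene stay as the last step left them, time stands still between calls to the robot, and variables do not carry over. Pictures are saved under pics/ and viewed, at most 10 in all, crops included, and the job is handed in when it is done.

```bash
mkdir -p pics; ls; python3 - <<'E'
from bench import manip,cams
import cv2
s=manip.state();print(s)
for n in["scene","side"]:
    cv2.imwrite(f"pics/{n}0.png",cams.capture(n)[:,:,::-1]); print(n,cams.get_calibration(n))
print(cams.get_calibration("wrist"))
E
```

```text
pics
{'time': 0.0, 'joints': array([-8.22233898e+01,  1.40858621e+01,  8.93266065e+01,  1.29418109e-03,
        7.67002866e+01, -9.97425010e+00]), 'dq': array([-0.00393969,  0.01064759,  0.08208896,  0.03509995, -0.02167434,
        0.03464652]), 'tau': array([ 2.35353386e-03, -4.29501021e+01, -3.26131332e+01, -4.05381559e-05,
        5.26331700e-03,  9.67327935e-06]), 'position': array([ 198.11951567, -618.51738057,  249.14491225]), 'tcp_rot': array([[ 9.52392857e-01,  3.04873393e-01, -2.44505404e-04],
       [ 3.04873275e-01, -9.52390924e-01,  1.95282301e-03],
       [ 3.62499049e-04, -1.93439785e-03, -9.99998063e-01]]), 'contact_force': array([-0.25287431, -0.39586992,  0.69498712]), 'torque': array([-0.00117088,  0.01130431, -0.00799994]), 'grasp_force': 0.0, 'opening': 85.461610695117}
scene {'fx': 569.7078040211677, 'fy': 569.7078040211677, 'cx': 326.13042222125154, 'cy': 227.86462043350608, 'rvec': array([ 0.96127809, -2.49282387,  1.02205707]), 'tvec': array([383.69649585, 332.12799635, 998.78413132])}
side {'fx': 606.4852351038181, 'fy': 606.4852351038181, 'cx': 327.0291841574016, 'cy': 244.76242693755069, 'rvec': array([-0.02443196, -2.81963358,  1.36325721]), 'tvec': array([ 545.78400862,   82.6668208 , 1321.4329301 ])}
{'fx': 399.55745299109424, 'fy': 399.55745299109424, 'cx': 318.3457737377968, 'cy': 236.03468458809297, 'rvec': array([-2.32547651,  1.69654901,  0.26905034]), 'tvec': array([-648.56298331,  -40.22681276,  379.49904213])}
```

View pics/scene0.png

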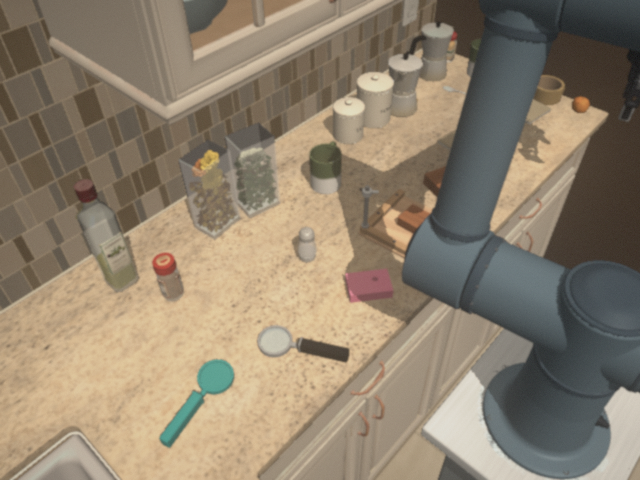

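View pics/side0.png

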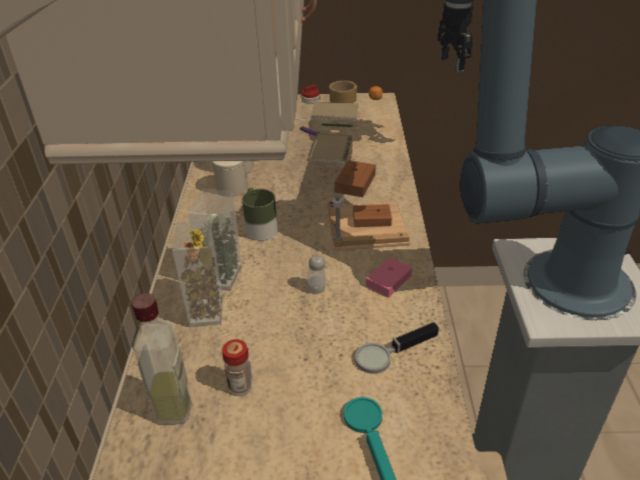

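Scene: the steel lens is at about (275,341) with its handle to (348,353), and the salt is at (307,245). Side: the jig is around (370,225) with the brown offcut on it at (373,215); the pink look-alike is at (389,277), the larger one at (355,178), and the lens ring at (372,357).

```bash
cat > h.py <<'E'
from bench import manip,cams
import cv2,numpy as np
def world(cal,uv,z):
    R=cv2.Rodrigues(np.array(cal["rvec"]))[0];t=np.array(cal["tvec"])
    d=R.T@np.array([(uv[0]-cal["cx"])/cal["fx"],(uv[1]-cal["cy"])/cal["fy"],1]);c=-R.T@t
    return c+d*(z-c[2])/d[2]
def proj(cal,p):
    K=np.array([[cal["fx"],0,cal["cx"]],[0,cal["fy"],cal["cy"]],[0,0,1]])
    return cv2.projectPoints(np.atleast_2d(np.array(p,float)),np.array(cal["rvec"]),np.array(cal["tvec"]),K,None)[0][:,0]
E
python3 - <<'E'
from h import *
c=cams.get_calibration("side")
for n,uv,z in [("ring",(372,357),6),("hnd end",(436,331),13),("offcut",(373,215),34),("posttop",(338,202),146),("jig nl",(333,243),0),("jig nr",(408,240),10),("jig fr",(400,206),10),("pink",(389,273),24),("salt",(317,290),0),("mug",(262,232),0),("spice",(238,390),0),("big",(355,178),24)]:
    print(n,world(c,uv,z).round())
c=cams.get_calibration("scene")
for n,uv,z in [("ring",(275,341),6),("hnd end",(347,354),13),("posttop",(369,188),146),("salt",(307,257),0),("offcut",(415,218),34)]:
    print(n,world(c,uv,z).round())
c=cams.get_calibration("wrist");R=cv2.Rodrigues(c["rvec"])[0];s=manip.state()
print("cam in tool",s["tcp_rot"].T@(-R.T@c["tvec"]-s["position"]),"R",(s["tcp_rot"].T@R.T).round(3))
E
```

```text
ring [462. 206.   6.]
hnd end [332. 148.  13.]
offcut [ 432. -219.   34.]
posttop [ 519. -114.  146.]
jig nl [ 530. -155.    0.]
jig nr [ 353. -149.   10.]
jig fr [ 357. -290.   10.]
pink [410. -16.  24.]
salt [568.   8.   0.]
mug [ 703. -204.   -0.]
spice [711. 273.   0.]
big [ 467. -404.   24.]
ring [462. 210.   6.]
hnd end [336. 142.  13.]
posttop [ 515. -132.  146.]
salt [570.   7.   0.]
offcut [ 447. -224.   34.]
cam in tool [  78.20779588   -0.47070143 -122.975959  ] R [[ 0.    -0.952 -0.307]
 [ 1.     0.    -0.   ]
 [ 0.    -0.307  0.952]]
```

```bash
python3 -m crank '[{"translation":[0.035,-0.031,0],"yaw":0},{"translation":[0.035,-0.031,0],"yaw":0},{"translation":[0.035,-0.031,0],"yaw":0},{"translation":[0.035,-0.031,0],"yaw":0},{"translation":[0.035,-0.031,0],"yaw":0},{"translation":[0.035,-0.031,0],"yaw":0},{"translation":[0.035,-0.031,0],"yaw":0},{"translation":[0.035,-0.031,0],"yaw":0},{"translation":[0.035,-0.031,0],"yaw":0},{"translation":[0.035,-0.031,0],"yaw":0.1},{"translation":[0,0,0],"yaw":0.1},{"translation":[0,0,0],"yaw":0.11}]'
python3 -m crank '[{"translation":[0,0,0],"yaw":0},{"translation":[0,0,0],"yaw":0}]'
python3 - <<'E'
from h import *
import pickle
s=manip.state();c=cams.get_calibration("wrist");im=cams.capture("wrist")
cv2.imwrite("pics/w1.png",im[:,:,::-1]);pickle.dump(c,open("w1.pkl","wb"));print(s["position"],s["tcp_rot"])
E
```

```text
time: 1.3
position: [437.4, -215.4, 249.9]
tcp_rot: [[1.0, -0.001, -0.001], [-0.001, -1.0, 0.0], [-0.001, -0.0, -1.0]]
contact_force: [-0.2, 0.2, -0.6]
opening: 85.4
grasp_force: 0.0
time: 1.5
position: [436.8, -217.1, 250.0]
tcp_rot: [[1.0, 0.002, -0.0], [0.002, -1.0, 0.0], [-0.0, -0.0, -1.0]]
contact_force: [0.5, -0.4, -0.4]
opening: 85.3
grasp_force: 0.0
[ 436.81229453 -217.07033465  250.00407967] [[ 9.99998158e-01  1.87066793e-03 -4.29635575e-04]
 [ 1.87083396e-03 -9.99998175e-01  3.86367061e-04]
 [-4.28912027e-04 -3.87170126e-04 -9.99999833e-01]]
```

View pics/w1.png

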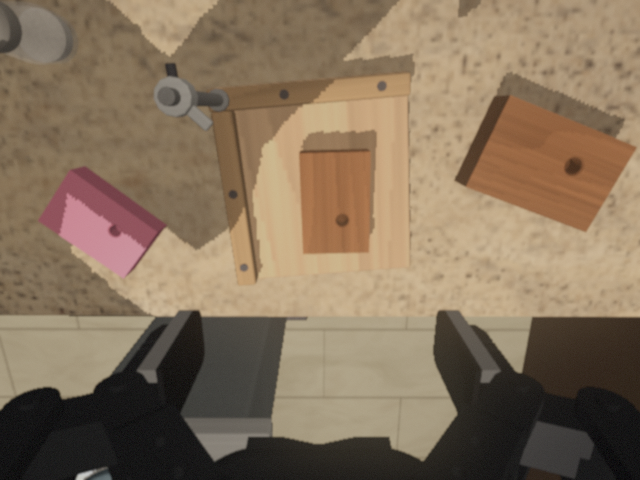

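Wrist view: the fence corner is at upper left (~(235,109)), the offcut's top spans (301,151)–(370,254) with its hole at (342,220), and the post top is at (172,96). I'll crop it for precise edges.

```bash
python3 - <<'E'
from h import *
im=cv2.imread("pics/w1.png")[60:290,150:420]
cv2.imwrite("pics/w1c.png",cv2.resize(im,None,fx=2.6,fy=2.6,interpolation=cv2.INTER_CUBIC))
E
```

```text
(no output)
```

View pics/w1c.png

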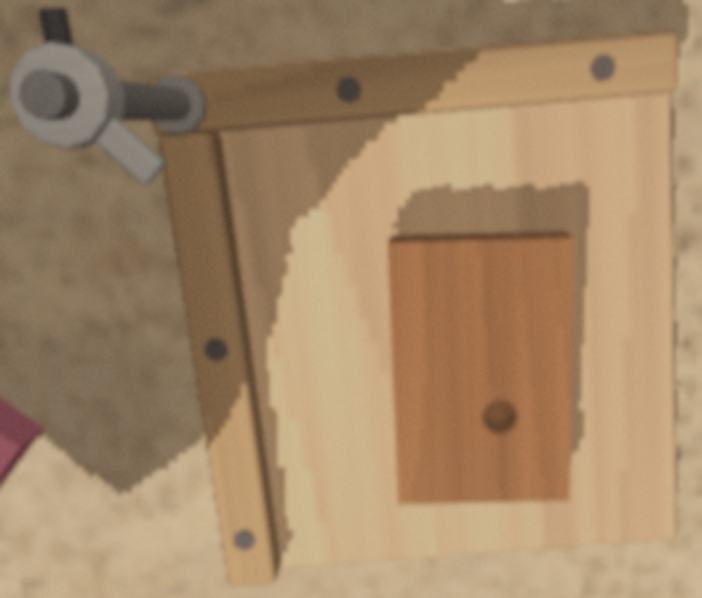

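```bash
cat > fit.py <<'E'
from h import *
import pickle
from scipy.optimize import least_squares
def fitpose(c,P,U):
    def mk(q):
        a=q[2];R=np.array([[np.cos(a),-np.sin(a)],[np.sin(a),np.cos(a)]])
        return np.c_[P[:,:2]@R.T+q[:2],P[:,2]]
    f=lambda q:(proj(c,mk(q))-U).ravel()
    r=least_squares(f,[430,-220,0.1],x_scale=[10,10,.1]);return r.x,r.fun.reshape(-1,2)
def injig(j,p):
    a=j[2];R=np.array([[np.cos(a),-np.sin(a)],[np.sin(a),np.cos(a)]]);return R.T@(np.array(p)[:2]-j[:2])
E
python3 - <<'E'
from fit import *
c=pickle.load(open("w1.pkl","rb"));cr=lambda U:np.array(U,float)/2.6+[150,60]-.3
PJ=np.array([(88,-85,26),(70,-85,26),(-90,83,26),(-90,65,26),(-90,-85,10)],float)
j,r=fitpose(c,PJ,cr([(676,35),(675,93),(229,583),(274,578),(673,537)]));print("jig",j,np.degrees(j[2]));print(r.round(1))
PO=np.array([(45,30,34),(45,-30,34),(-45,-30,34),(-45,30,34),(-14,-6,34)],float)
o,r=fitpose(c,PO,cr([(390,238),(573,234),(569,500),(399,503),(500,415)]));print("off",o,np.degrees(o[2]));print(r.round(1))
print("injig",injig(j,o),np.degrees(o[2]-j[2]))
np.save("jig.npy",j);np.save("off.npy",o)
a=j[2];R=np.array([[np.cos(a),-np.sin(a)],[np.sin(a),np.cos(a)]]);p=R@[79,74]+j[:2];t=R@[63,59.5]+j[:2]
print("post",p,proj(c,[[*p,146]]),"expect",cr([(48,95)]))
for z in(95,105,115,125,130):print(z,(proj(c,[[*t,z]])-[150,60])*2.6)
print("hole target",R@[11,29]+j[:2])
E
```

```text
jig [ 4.48596133e+02 -2.13271753e+02  7.94534249e-02] 4.552345914051933
[[ 1.3 -2.8]
 [ 1.9 -1.5]
 [-2.6  2.4]
 [-1.1  3. ]
 [ 0.   1.1]]
off [ 4.35007535e+02 -2.31396116e+02  2.31940646e-02] 1.3289220096208785
[[-0.8  0.5]
 [ 0.8  0.5]
 [ 0.4 -0.4]
 [-0.6 -0.3]
 [ 0.2 -0.3]]
injig [-14.98425687 -16.98865996] -3.2234239044310544
post [ 521.47353741 -133.23498656] [[162.74046197  93.73896184]] expect [[168.16153846  96.23846154]]
95 [[174.72052171 155.13381818]]
105 [[164.98081513 156.36545341]]
115 [[154.49371289 157.6916006 ]]
125 [[143.16975316 159.12357267]]
130 [[137.16201133 159.88328205]]
hole target [ 457.25970479 -183.49017236]
```

```bash
python3 - <<'E'
from fit import *
c=pickle.load(open("w1.pkl","rb"));cr=lambda U:np.array(U,float)/2.6+[150,60]-.3
L=[(0,88,26,[(240,68),(676,34)]),(0,70,26,[(240,128),(675,92)]),(1,83,26,[(165,150),(229,578)]),(1,65,26,[(213,140),(272,574)]),(1,-85,10,[(672,120),(674,530)]),(0,-90,10,[(320,566),(673,538)])]
f=lambda j:np.array([injig(j,world(c,p,z))[k]-v for k,v,z,U in L for p in cr(U)])
r=least_squares(f,[448,-213,.08],x_scale=[10,10,.1]);j=r.x;print(j,r.fun.round(1))
o=np.load("off.npy");print(injig(j,o),o[2]-j[2])
for n,p,z in[("post",(48,95),146),("Lend",(229,583),26),("Lend",(274,578),26),("Rend",(676,35),26),("b",(673,537),10),("collar?",(181,105),26)]:print(n,injig(j,world(c,cr([p])[0],z)))
a=j[2];R=np.array([[np.cos(a),-np.sin(a)],[np.sin(a),np.cos(a)]]);t=R@[63,59.5]+j[:2]
for z in(95,105,115,125,130):print(z,(proj(c,[[*t,z]])-[150,60])*2.6)
np.save("jig.npy",j)
E
```

```text
[ 4.48055925e+02 -2.15009931e+02  7.86567924e-02] [-0.5 -1.  -0.2  0.  -1.8 -1.5  0.5  0.7  0.9  1.2  0.2  1.5]
[-14.29560221 -15.31023421] -0.05546272784401074
post [78.14506282 73.10104457]
Lend [-87.08056837  81.78879567]
Lend [-86.35512959  65.15154983]
Rend [ 86.70702411 -82.15808791]
b [-88.1390314  -83.36855002]
collar? [78.09342387 74.04421431]
95 [[181.8035357  157.12788698]]
105 [[172.33109125 158.43244164]]
115 [[162.13220116 159.83704312]]
125 [[151.11996615 161.35365929]]
130 [[145.27782129 162.1582454 ]]
```

Jig: (448, −215) mm, yaw 4.5°. Offcut in the jig's axes: (−14, −15), yaw −3.2°. The sizes fit to about 1–2 mm. I'll shut the fingers, align with the jig and come down beside the offcut's right side.

```bash
python3 -m crank '[{"translation":[0,0,0],"yaw":-0.077},{"translation":[0,0.041,0],"yaw":0},{"translation":[-0.003,0.041,0],"yaw":0},{"translation":[0,0,0.04],"yaw":0},{"translation":[0,0,0.04],"yaw":0},{"translation":[0,0,0.04],"yaw":0},{"translation":[0,0,0.04],"yaw":0},{"translation":[0,0,0.03],"yaw":0},{"translation":[0,0,0.02],"yaw":0},{"translation":[0,0,0],"yaw":0},{"translation":[0,0,0],"yaw":0}]' 1 40
python3 - <<'E'
from fit import *
s=manip.state();j=np.load("jig.npy");print(injig(j,s["position"]),s["position"],s["joints"],s["opening"])
E
```

```text
time: 2.65
position: [440.3, -299.6, 40.6]
tcp_rot: [[0.997, 0.077, 0.0], [0.077, -0.997, 0.0], [0.0, -0.0, -1.0]]
contact_force: [-0.3, -0.0, -0.2]
opening: -0.0
grasp_force: 0.0
[-14.38437702 -83.69337494] [ 440.29228892 -299.57480149   40.61336363] [-4.64386057e+01  1.55794262e+01  1.12379561e+02  1.66428520e-03
  5.20402616e+01  3.91541134e+01] -0.011295196618441207
```

```bash
python3 -m crank '[{"translation":[0,-0.008,0.004],"yaw":0},{"translation":[0,-0.008,0],"yaw":0},{"translation":[0,-0.007,0],"yaw":0},{"translation":[0,-0.007,0],"yaw":0},{"translation":[0,-0.007,0],"yaw":0},{"translation":[0,-0.007,0],"yaw":0},{"translation":[0,-0.007,0],"yaw":0},{"translation":[0,-0.006,0],"yaw":0},{"translation":[0,-0.005,0],"yaw":0},{"translation":[0,-0.004,0],"yaw":0},{"translation":[0,0,0],"yaw":0}]'
python3 - <<'E'
from fit import *
import pickle
s=manip.state();j=np.load("jig.npy");print(injig(j,s["position"]))
c=cams.get_calibration("wrist");im=cams.capture("wrist");cv2.imwrite("pics/w2.png",im[:,:,::-1]);pickle.dump(c,open("w2.pkl","wb"))
E
```

```text
time: 3.75
position: [434.9, -232.5, 36.0]
tcp_rot: [[0.997, 0.077, -0.001], [0.077, -0.997, 0.001], [-0.001, -0.001, -1.0]]
contact_force: [0.5, -0.5, 0.2]
opening: -0.2
grasp_force: 0.0
[-14.46642791 -16.38783302]
```

View pics/w2.png

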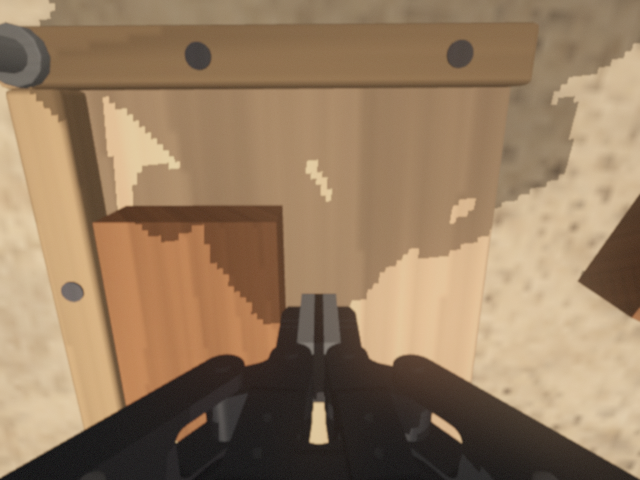

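The offcut is in contact with the finger at (283,330). It's parallel to the jig and nearly at the left fence. I'll keep pushing until the force rises.

```bash
for i in 1 2 3; do :; done
python3 -m crank '[{"translation":[0,-0.002,0],"yaw":0},{"translation":[0,-0.002,0],"yaw":0},{"translation":[0,-0.001,0],"yaw":0},{"translation":[0,0,0],"yaw":0}]'
python3 -m crank '[{"translation":[0,-0.002,0],"yaw":0},{"translation":[0,-0.001,0],"yaw":0},{"translation":[0,0,0],"yaw":0}]'
python3 -m crank '[{"translation":[0,-0.002,0],"yaw":0},{"translation":[0,-0.001,0],"yaw":0},{"translation":[0,0,0],"yaw":0}]'
```

```text
time: 4.2
position: [434.7, -228.0, 36.1]
tcp_rot: [[0.997, 0.077, -0.0], [0.077, -0.997, 0.0], [-0.0, -0.001, -1.0]]
contact_force: [-0.0, 0.1, 0.5]
opening: 0.1
grasp_force: 0.0
time: 4.5
position: [434.6, -225.2, 36.3]
tcp_rot: [[0.997, 0.077, -0.0], [0.077, -0.997, 0.0], [-0.0, -0.0, -1.0]]
contact_force: [-0.4, -1.3, -0.4]
opening: -0.4
grasp_force: 0.1
time: 4.8
position: [434.9, -224.5, 37.2]
tcp_rot: [[0.997, 0.078, 0.001], [0.078, -0.997, -0.005], [0.001, 0.005, -1.0]]
contact_force: [-3.1, -8.7, 0.7]
opening: 0.0
grasp_force: 4.0
```

```bash
python3 -m crank '[{"translation":[0,0.01,0],"yaw":0},{"translation":[-0.02,0.01,0],"yaw":0},{"translation":[-0.025,0,0],"yaw":0},{"translation":[-0.026,0,0],"yaw":0},{"translation":[0,-0.025,0],"yaw":0},{"translation":[0,-0.025,0],"yaw":0},{"translation":[0,0,0],"yaw":0}]'
python3 -m crank '[{"translation":[0.008,0,0],"yaw":0},{"translation":[0.008,0,0],"yaw":0},{"translation":[0.007,0,0],"yaw":0},{"translation":[0.007,0,0],"yaw":0},{"translation":[0.006,0,0],"yaw":0},{"translation":[0.005,0,0],"yaw":0},{"translation":[0.004,0,0],"yaw":0},{"translation":[0,0,0],"yaw":0}]'
python3 - <<'E'
from fit import *
s=manip.state();j=np.load("jig.npy");print(injig(j,s["position"]))
E
```

```text
time: 5.5
position: [360.0, -195.3, 35.4]
tcp_rot: [[0.997, 0.078, -0.002], [0.078, -0.997, 0.003], [-0.002, -0.003, -1.0]]
contact_force: [-0.1, -0.0, 0.3]
opening: 0.2
grasp_force: 0.0
time: 6.3
position: [406.8, -194.5, 36.3]
tcp_rot: [[0.997, 0.077, 0.001], [0.077, -0.997, -0.0], [0.001, 0.0, -1.0]]
contact_force: [-0.3, -0.4, 0.8]
opening: -0.0
grasp_force: 0.0
[-39.53668294  23.73629771]
```

```bash
python3 -m crank '[{"translation":[0.003,0,0],"yaw":0},{"translation":[0.002,0,0],"yaw":0},{"translation":[0,0,0],"yaw":0}]'
python3 -m crank '[{"translation":[0.002,0,0],"yaw":0},{"translation":[0.001,0,0],"yaw":0},{"translation":[0,0,0],"yaw":0}]'
python3 -m crank '[{"translation":[0.002,0,0],"yaw":0},{"translation":[0.001,0,0],"yaw":0},{"translation":[0,0,0],"yaw":0}]'
```

```text
time: 6.6
position: [411.3, -193.9, 36.2]
tcp_rot: [[0.997, 0.077, 0.0], [0.077, -0.997, 0.0], [0.0, -0.0, -1.0]]
contact_force: [0.1, -0.1, 0.1]
opening: -0.1
grasp_force: 0.0
time: 6.9
position: [414.3, -193.8, 36.3]
tcp_rot: [[0.997, 0.077, 0.0], [0.077, -0.997, 0.0], [0.0, -0.0, -1.0]]
contact_force: [-0.1, -0.2, 0.0]
opening: 0.3
grasp_force: 0.1
time: 7.2
position: [415.7, -193.6, 36.2]
tcp_rot: [[0.997, 0.078, -0.005], [0.078, -0.997, 0.001], [-0.005, -0.001, -1.0]]
contact_force: [-8.9, -1.3, 7.2]
opening: -0.0
grasp_force: 4.9
```

```bash
python3 -m crank '[{"translation":[-0.015,0,0],"yaw":0},{"translation":[0,0.015,-0.04],"yaw":0},{"translation":[0,0.02,-0.04],"yaw":0},{"translation":[0.005,0.02,-0.04],"yaw":0},{"translation":[0,0,-0.015],"yaw":0},{"translation":[0,0,0],"yaw":0},{"translation":[0,0,0],"yaw":0},{"translation":[0,0,0],"yaw":0}]'
python3 - <<'E'
from fit import *
import pickle
s=manip.state();j=np.load("jig.npy");print(injig(j,s["position"]))
c=cams.get_calibration("wrist");im=cams.capture("wrist");cv2.imwrite("pics/w3.png",im[:,:,::-1]);pickle.dump(c,open("w3.pkl","wb"))
cv2.imwrite("pics/w3c.png",cv2.resize(im[0:400,20:460,::-1],None,fx=1.5,fy=1.5,interpolation=cv2.INTER_CUBIC))
E
```

```text
time: 8.0
position: [410.5, -248.0, 169.3]
tcp_rot: [[0.997, 0.077, -0.002], [0.077, -0.997, 0.003], [-0.002, -0.003, -1.0]]
contact_force: [0.1, 0.1, 0.2]
opening: -0.1
grasp_force: 0.0
[-40.02055471 -29.93225625]
```

View pics/w3c.png

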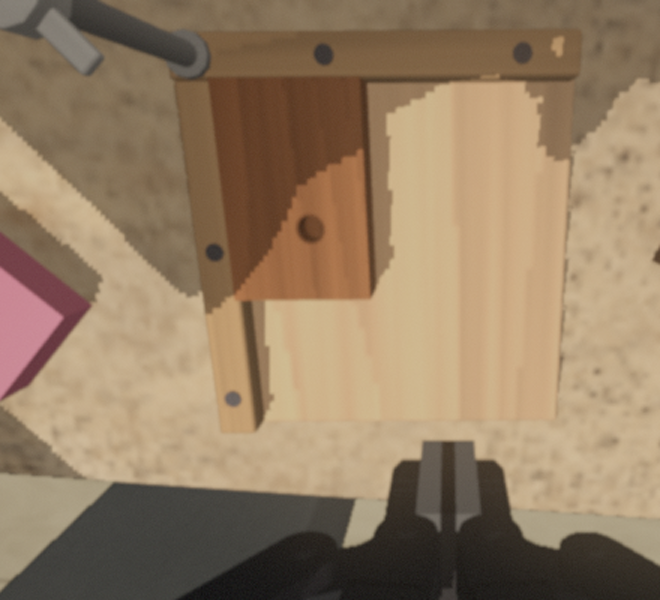

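The offcut sits flush in the corner. Its hole is at crop (311,228), the pointer tip at about (95,65). Next I'll triangulate the tip and check the hole.

```bash
python3 - <<'E'
from fit import *
c1=pickle.load(open("w1.pkl","rb"));c3=pickle.load(open("w3.pkl","rb"))
q1=lambda p:np.array(p)/2.6+[150,60]-.3; q3=lambda p:np.array(p)/1.5+[20,0]-.2
j=np.load("jig.npy")
print("hole",world(c3,q3((311,228)),34),injig(j,world(c3,q3((311,228)),34)))
for p in[(235,299),(371,299),(364,79)]:print(injig(j,world(c3,q3(p),34)))
print("fence inner far/left",injig(j,world(c3,q3((500,78)),26)),injig(j,world(c3,q3((230,240)),26)),"right",injig(j,world(c3,q3((560,330)),10)))
K=lambda c:np.array([[c["fx"],0,c["cx"]],[0,c["fy"],c["cy"]],[0,0,1]])
M=lambda c:K(c)@np.c_[cv2.Rodrigues(np.array(c["rvec"]))[0],c["tvec"]]
for a,b in[((156,172),(95,65)),((163,160),(102,55)),((148,183),(86,75)),((109,135),(45,45))]:
    X=cv2.triangulatePoints(M(c1),M(c3),q1(a),q3(b));X=(X[:3]/X[3]).ravel();print(X,injig(j,X),proj(c3,X)-q3(b))
a=j[2];R=np.array([[np.cos(a),-np.sin(a)],[np.sin(a),np.cos(a)]]);t=R@[63,59.5]+j[:2]
for z in range(95,131,5):print(z,(proj(c1,[[*t,z]])[0]-[150,60]+.3)*2.6,(proj(c3,[[*t,z]])[0]-[20,0]+.2)*1.5)
E
```

```text
hole [ 456.54952261 -185.4776264    34.        ] [10.78785833 28.77360501]
[-19.92561844  64.46217838]
[-19.9690122    4.58118945]
[68.5515407  3.70581  ]
fence inner far/left [ 69.761485   -50.48781426] [ 4.77449685 66.64244327] right [-40.91299302 -83.87540612]
[ 504.12796913 -152.44605595  128.6475971 ] [60.81467852 57.96453651] [[ 0.05273813 -0.09052387]]
[ 506.67142687 -153.99840194  127.81406121] [63.22829558 56.21713614] [[ 0.13869098 -0.2281258 ]]
[ 501.66870195 -150.68786614  129.81364776] [58.50116603 59.91052892] [[ 0.19955124 -0.36312121]]
[ 509.96675238 -140.95579334  127.03463836] [67.53826467 68.96048639] [[ 2.93290689 -5.98368211]]
95 [182.5835357  157.90788698] [151.64508848  73.66220844]
100 [177.93318031 158.54833864] [143.56331818  71.33817428]
105 [173.11109125 159.21244164] [135.03105647  68.88459456]
110 [168.1075766  159.90153075] [126.00955674  66.29032712]
115 [162.91220116 160.61704312] [116.45549776  63.54291428]
120 [157.51371381 161.36052827] [106.32028806  60.62838285]
125 [151.89996615 162.13365929] [95.54923935 57.53100638]
130 [146.05782129 162.9382454 ] [84.08057928 54.23302131]
```

The tip height comes out at about 122–127 mm so far, to be refined later. Next I'll move above the lens handle, opening the fingers.

```bash
python3 -m crank '[{"translation":[0,-0.035,-0.02],"yaw":0},{"translation":[0,-0.035,-0.02],"yaw":0},{"translation":[0,-0.035,0],"yaw":0},{"translation":[0,-0.035,0],"yaw":0},{"translation":[0,-0.035,0],"yaw":0},{"translation":[0,-0.035,0],"yaw":0},{"translation":[0,-0.035,0],"yaw":0},{"translation":[0,-0.035,0],"yaw":0},{"translation":[0,-0.035,0],"yaw":0},{"translation":[0.007,-0.035,0],"yaw":0},{"translation":[0,-0.035,0],"yaw":0},{"translation":[0,-0.035,0],"yaw":0}]' 0 40
python3 -m crank '[{"translation":[0,0,0],"yaw":-0.125},{"translation":[0,0,0],"yaw":-0.125},{"translation":[0,0,0],"yaw":-0.127},{"translation":[0,0,0],"yaw":0},{"translation":[0,0,0],"yaw":0},{"translation":[0,0,0],"yaw":0}]'
python3 - <<'E'
from h import *
import pickle
s=manip.state();print(s["position"])
D={}
for n in("wrist","side","scene"):
    D[n]=cams.get_calibration(n);im=cams.capture(n);cv2.imwrite(f"pics/{n}4.png",im[:,:,::-1])
pickle.dump(D,open("d4.pkl","wb"))
def crop(n,x,y,w,h):
    im=cv2.imread(f"pics/{n}4.png")[y:y+h,x:x+w];return cv2.resize(im,(400,300),interpolation=cv2.INTER_CUBIC)
w=cv2.resize(cv2.imread("pics/wrist4.png"),(400,300))
v=np.vstack([np.hstack([crop("side",320,190,80,60),crop("scene",340,170,80,60)]),np.hstack([w,w*0])])
cv2.imwrite("pics/m4.png",np.vstack([v[:300],np.zeros((0,800,3),np.uint8)]))
E
```

```text
time: 9.25
position: [385.1, 171.7, 210.0]
tcp_rot: [[0.997, 0.077, -0.002], [0.077, -0.997, -0.0], [-0.002, 0.0, -1.0]]
contact_force: [0.2, -0.5, 0.3]
opening: 85.3
grasp_force: 0.0
time: 9.85
position: [385.9, 170.1, 210.8]
tcp_rot: [[0.9, 0.437, -0.001], [0.437, -0.9, -0.0], [-0.001, -0.0, -1.0]]
contact_force: [0.3, -0.4, -0.5]
opening: 85.2
grasp_force: 0.0
[385.86783181 170.06334298 210.78699897]
```

View pics/wrist4.png

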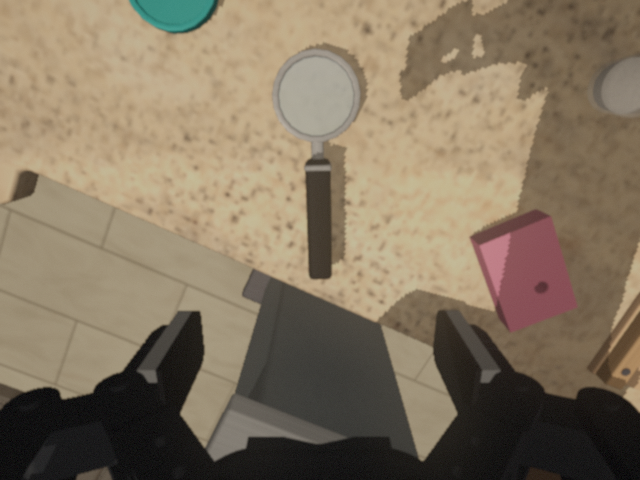

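View pics/m4.png

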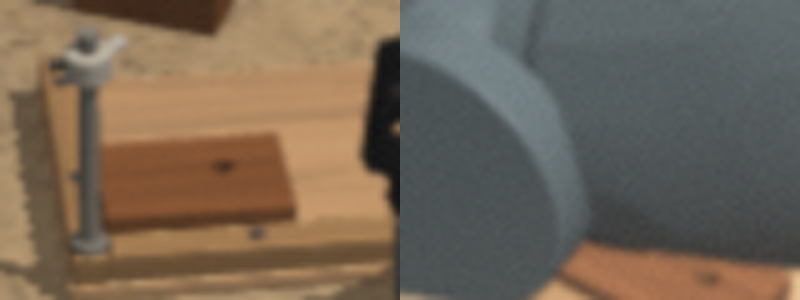

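Wrist: the ring centre is at (317,95), with the handle running straight down to (320,277). In the side crop, the pointer tip is at (124,42) and the post top at (88,35). I'll compute both from these.

```bash
python3 - <<'E'
from fit import *
D=pickle.load(open("d4.pkl","rb"));c=D["wrist"];j=np.load("jig.npy")
a=world(c,(317,95),12);b=world(c,(320,277),26);m=world(c,(317.5,164),26)
print(a,b,m,np.linalg.norm((a-b)[:2]),"ang",np.arctan2(*(a-b)[1::-1]),np.arctan2(*(m-b)[1::-1]))
d=(a-b)[:2]/np.linalg.norm((a-b)[:2]);print("grip",a[:2]-80*d)
s=manip.state();print(s["position"],np.arctan2(s["tcp_rot"][1,0],s["tcp_rot"][0,0]))
dl=s["tcp_rot"].T@(np.array([*(a[:2]-80*d),14])-s["position"]);print("tool delta",dl)
cs=D["side"];A=j[2];R=np.array([[np.cos(A),-np.sin(A)],[np.sin(A),np.cos(A)]])
q=lambda p:np.array(p)/5+[320,190]-.4
pp=R@[79,74]+j[:2];t=R@[63,59.5]+j[:2]
print("post top",proj(cs,[*pp,146]),q((88,35)),"base",proj(cs,[*pp,26]),q((90,243)))
print("hole",proj(cs,[*(R@[11,29]+j[:2]),34]),q((224,166)))
for z in range(110,133,4):print(z,proj(cs,[*t,z]),q((124,42)))
E
```

```text
[463.24839954 209.49162347  12.        ] [334.67233306 144.36772697  26.        ] [418.30527899 187.24129092  26.        ] 144.12816090424965 ang 0.46883481301423535 0.4737081215966503
grip [391.88076914 173.34385271]
[386.10062408 170.04575309 211.20139103] 0.45283112956767485
tool delta [  6.66833529  -0.4258651  197.20047694]
post top [[336.68222806 196.65432324]] [337.2 196.6] base [[336.96801819 239.58091891]] [337.6 238.2]
hole [[363.41167754 223.51148095]] [364.4 222.8]
110 [[343.16062838 205.90571467]] [344.4 198. ]
114 [[343.16255694 204.44735045]] [344.4 198. ]
118 [[343.1644925 202.9836867]] [344.4 198. ]
122 [[343.16643512 201.51469448]] [344.4 198. ]
126 [[343.16838481 200.04034464]] [344.4 198. ]
130 [[343.17034163 198.56060782]] [344.4 198. ]
```

```bash
python3 -m crank '[{"translation":[0.0067,-0.0004,0],"yaw":-0.019},{"translation":[0,0,0.035],"yaw":0},{"translation":[0,0,0.035],"yaw":0},{"translation":[0,0,0.035],"yaw":0},{"translation":[0,0,0.035],"yaw":0},{"translation":[0,0,0.025],"yaw":0},{"translation":[0,0,0.015],"yaw":0},{"translation":[0,0,0.008],"yaw":0},{"translation":[0,0,0],"yaw":0},{"translation":[0,0,0],"yaw":0}]'
python3 -m crank '[{"translation":[0,0,0],"yaw":0},{"translation":[0,0,0],"yaw":0},{"translation":[0,0,0],"yaw":0},{"translation":[0,0,0],"yaw":0},{"translation":[0,0,0],"yaw":0},{"translation":[0,0,0],"yaw":0},{"translation":[0,0,0],"yaw":0},{"translation":[0,0,0],"yaw":0},{"translation":[0,0,0],"yaw":0},{"translation":[0,0,0],"yaw":0}]' 1 90
```

```text
time: 11.0
position: [392.8, 173.6, 24.0]
tcp_rot: [[0.89, 0.456, 0.001], [0.456, -0.89, 0.0], [0.001, 0.0, -1.0]]
contact_force: [-0.1, -0.2, 0.8]
opening: 85.2
grasp_force: 0.0
time: 12.0
position: [392.5, 173.5, 23.8]
tcp_rot: [[0.89, 0.455, 0.001], [0.455, -0.89, 0.0], [0.001, 0.0, -1.0]]
contact_force: [-2.4, 0.8, 6.4]
opening: 18.3
grasp_force: 88.8
```

Gripped at 18 mm opening and 89 N. Lifting gently.

```bash
python3 -m crank '[{"translation":[0,0,-0.005],"yaw":0},{"translation":[0,0,-0.01],"yaw":0},{"translation":[0,0,-0.015],"yaw":0},{"translation":[0,0,-0.02],"yaw":0},{"translation":[0,0,-0.02],"yaw":0},{"translation":[0,0,-0.02],"yaw":0},{"translation":[0,0,-0.02],"yaw":0},{"translation":[0,0,-0.02],"yaw":0},{"translation":[0,0,-0.012],"yaw":0},{"translation":[0,0,-0.005],"yaw":0},{"translation":[0,0,0],"yaw":0},{"translation":[0,0,0],"yaw":0}]'
python3 -m crank '[{"translation":[-0.008,0.015,0],"yaw":0},{"translation":[-0.012,0.023,0],"yaw":0},{"translation":[-0.016,0.030,0],"yaw":0},{"translation":[-0.016,0.030,0],"yaw":0},{"translation":[-0.016,0.030,0],"yaw":0},{"translation":[-0.016,0.030,0],"yaw":0},{"translation":[-0.016,0.030,0],"yaw":0},{"translation":[-0.016,0.030,0],"yaw":0},{"translation":[-0.016,0.030,0],"yaw":0},{"translation":[-0.016,0.030,0],"yaw":0},{"translation":[-0.012,0.023,0],"yaw":0},{"translation":[-0.008,0.015,0],"yaw":0}]'
python3 -m crank '[{"translation":[-0.008,0.015,0],"yaw":0},{"translation":[-0.008,0.015,0],"yaw":0},{"translation":[-0.002,0.003,0],"yaw":0},{"translation":[0,0,0],"yaw":0},{"translation":[0,0,0],"yaw":0},{"translation":[0,0,0],"yaw":0}]'
python3 - <<'E'
from h import *
import pickle
D={}
for n in("wrist","side"):
    D[n]=cams.get_calibration(n);im=cams.capture(n);cv2.imwrite(f"pics/{n}5.png",im[:,:,::-1])
pickle.dump(D,open("d5.pkl","wb"))
s=cv2.imread("pics/side5.png")[170:250,310:450]
w=cv2.resize(cv2.imread("pics/wrist5.png"),(480,360))
w=cv2.imread("pics/wrist5.png")[0:260,80:430]
w=cv2.resize(w,(400,297),interpolation=cv2.INTER_CUBIC)
s=cv2.resize(s,(400,229),interpolation=cv2.INTER_CUBIC)
cv2.imwrite("pics/m5.png",cv2.resize(np.vstack([w,s]),None,fx=1.1,fy=1.1))
E
```

```text
time: 13.2
position: [391.4, 173.3, 169.4]
tcp_rot: [[0.89, 0.455, -0.002], [0.455, -0.89, -0.0], [-0.002, -0.001, -1.0]]
contact_force: [0.0, -0.3, -1.4]
opening: 18.4
grasp_force: 88.0
time: 14.4
position: [385.6, -185.8, 169.2]
tcp_rot: [[0.891, 0.454, -0.002], [0.454, -0.891, 0.001], [-0.001, -0.002, -1.0]]
contact_force: [0.6, -0.6, -0.5]
opening: 17.9
grasp_force: 88.2
time: 15.0
position: [385.3, -221.3, 170.1]
tcp_rot: [[0.89, 0.456, -0.0], [0.456, -0.89, 0.0], [-0.0, -0.0, -1.0]]
contact_force: [0.4, 0.2, -1.1]
opening: 17.8
grasp_force: 88.2
```

View pics/m5.png

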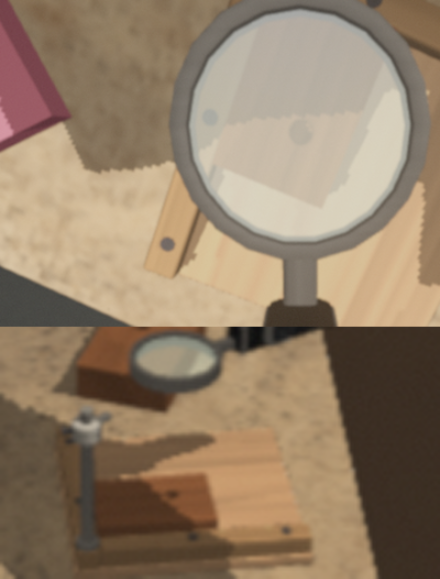

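```bash
python3 - <<'E'
from fit import *
D=pickle.load(open("d5.pkl","rb"));c=D["wrist"];s=manip.state();p=s["position"];j=np.load("jig.npy")
q=lambda u:np.array(u)/1.1*350/400+[80,0]-.3
print(p,"ring in wrist now",q((300,125)),"if rigid",proj(c,p+s["tcp_rot"]@[79.3,0.2,11.8]),proj(c,p+s["tcp_rot"]@[79.3,0.2,17.8]))
print("ring centre",world(c,q((300,125)),p[2]-11.8),"hole",world(c,q((301,132)),34))
print("side lens",proj(D["side"],[456,-185.3,152.3]),np.array([176,34])/1.1/2.857+[310,170])
A=j[2];R=np.array([[np.cos(A),-np.sin(A)],[np.sin(A),np.cos(A)]]);t=R@[60.8,58]+j[:2]
for z in(124,127,130):print(z,proj(D["side"],[*t,z]))
E
```

```text
[ 385.35995435 -221.41442874  170.25509126] ring in wrist now [318.33636364  99.13181818] if rigid [[321.27116683 103.8204163 ]] [[321.1556472  103.95891234]]
ring centre [ 456.85264062 -183.93172007  158.45509126] hole [ 456.13314738 -184.76487281   34.        ]
side lens [[364.87895368 181.40022775]] [366.00280014 180.81872275]
124 [[344.06674617 200.3430646 ]]
127 [[344.06943843 199.23625443]]
130 [[344.07213806 198.12641411]]
```

The lens centre is within 2 mm of the hole and hasn't slipped. The pointer height is about 127 mm, so I'll lower by 25.5 mm.

```bash
python3 -m crank '[{"translation":[0,0,0.004],"yaw":0},{"translation":[0,0,0.007],"yaw":0},{"translation":[0,0,0.007],"yaw":0},{"translation":[0,0,0.005],"yaw":0},{"translation":[0,0,0.0025],"yaw":0},{"translation":[0,0,0],"yaw":0},{"translation":[0,0,0],"yaw":0},{"translation":[0,0,0],"yaw":0},{"translation":[0,0,0],"yaw":0},{"translation":[0,0,0],"yaw":0}]'
python3 - <<'E'
from h import *
im=cams.capture("side");cv2.imwrite("pics/side6.png",cv2.resize(im[170:250,310:420,::-1],None,fx=5,fy=5,interpolation=cv2.INTER_CUBIC))
c=cams.get_calibration("side");s=manip.state();l=s["position"]+s["tcp_rot"]@[79.3,.2,17.8];print(s["position"],l)
for d in([0,0,0],[-34,0,0],[34,0,0],[0,0,6]):print((proj(c,l+d)-[310,170]+.4)*5)
E
```

```text
time: 16.1
position: [385.4, -222.1, 145.0]
tcp_rot: [[0.89, 0.455, 0.0], [0.455, -0.89, -0.0], [0.0, 0.0, -1.0]]
contact_force: [0.1, -0.3, -0.7]
opening: 18.0
grasp_force: 88.2
[ 385.37542015 -222.0548315   144.93322781] [ 456.070423   -186.12329994  127.14245461]
[[274.85430355 104.63135209]]
[[349.0712599  103.26661835]]
[[200.64406222 105.99596235]]
[[275.15652259  93.61113075]]
```

View pics/side6.png

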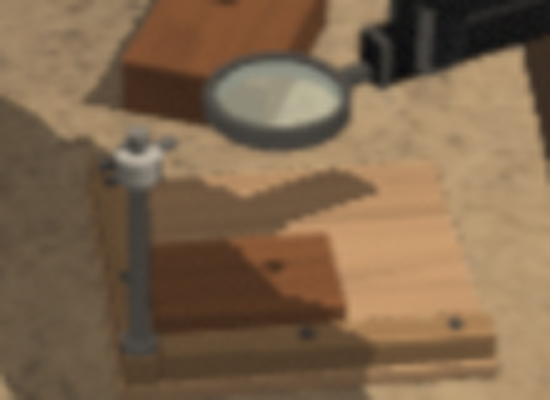

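The side view shows the lens level over the hole at about (276,101) and clear of the post. The pointer tip, at about (172,142), agrees with 127–128 mm, and the offcut is still flush.

```bash
python3 -c "
from bench import manip
print(manip.finish_job())"
```

```text
the job is handed in; nothing more can be done
None
```

I handed the job in at about 16 s of the 72 s. By the last images the offcut is flush in the fence corner and the lens is held level, within about 2 mm of the hole's centre and at 127 mm; I measured the pointer at 127–128 mm, and no verdict was returned.

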